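# Lock a T-stud into the slotted fixture rail

### The job

Take the T-stud out of its stand, lower its head into the slot of the fixture rail near the slot's free end, away from the spring plunger, and slide it along until it has pushed the plunger about 13 mm back, well short of its hard end. There turn the stud a quarter turn either way, so that its head catches under the slot and the plunger holds it locked, standing upright with its collar down on the rail, and let go. Work gently, by feel, and leave the round tin and the small coil beside the work alone.

Things in the scene. Friction and masses are not known exactly. Their poses are not given: they have to be found in the camera images.
- stud_grip (a point): Centre of the grip of the loose steel T-stud (0.3 kg): an upright flat bar 34 mm long (x), 12 mm thick (y), 46 mm high, its top 19 mm above this point. Below it a round collar 32 mm across, 6 mm thick, its underside 32 mm below this point; then a neck 8 mm across, 10 mm long; then the T-head, 22 mm long (x, parallel to the grip), 8 mm wide, its underside 48 mm below this point.
- stud: The same T-stud; origin on its axis at the collar's underside; x along grip and head, y across, z up. At the start it hangs by its collar in the stand.
- stand: Fixed grey block 72 x 52 x 24 mm with a through hole 27 x 14 mm (long side along its x) in which the stud hangs upright, collar on the block's top, head about parallel to its x. Origin at the centre of its underside.
- rail: Fixed aluminium T-slot rail 200 mm long (x), 44 mm wide (four small feet reach 37 mm to each side near the ends), 30 mm high; origin at the centre of its underside. The slot runs along x at y = 0, 12 mm wide with 1.5 mm bevels on top, floor 10 mm above the underside, lips 8 mm thick. With the collar on the rail's top the head hangs 4 mm above the floor, 2 mm below the lips.
- slot_entry (a point): Point on the slot's middle line at the height of the rail's top, 70 mm from its centre towards -x, the free end: lower the stud about here, head along the slot. Rail axes: x along the slot towards the plunger. In this entry half (to 10 mm short of the rail's centre) the walls are straight, 12 mm apart, and the head cannot turn.
- slot_far_end (a point): End of the slot at the plunger's side, 100 mm from the rail's centre, at the rail's top. Inside the rail sits a steel lock insert, set by hand, its place not measured: it keeps the head from turning up to a point R, 70 to 105 mm short of this end. Beyond R the space under the lips is 28 mm wide. A dark plunger housing 12 mm high stands on the rail 36 to 66 mm beyond R.
- plunger (a joint): Travel (m) of the spring plunger, a bar lying in the slot below the collar; 0 out, grows as the stud's neck pushes it along the rail's +x. It meets the stud when the stud's axis is 1 mm short of R. 2 N at first, 0.5 N more per mm; hard end at 20 mm. The head can turn from 11 mm on (aim for 13 mm, stay below 17). Turned and let go, the stud is pushed back against the insert: the joint then reads about 4 mm.
- flux_tin_mid (a point): Centre of a round tin 50 mm across and 18 mm high, a loose bystander.
- toroid_mid (a point): Centre of a small wound ring coil 24 mm across and 11 mm high, a loose bystander.

How it is judged:
On the way, in this order (a step that is already met when the one before it is completed fails the run):
1. the stud's head is down in the entry half of the slot, lengthwise (z of stud in the frame of rail between 0.026 and 0.034 m and x of stud in the frame of rail between -0.1 and -0.03 m and y of stud in the frame of rail between -0.004 and 0.004 m and angle between the x axis of stud and the x axis of rail, either way round below 0.35 rad), for 0.1 s.
2. slid along the slot, the still unturned stud has pushed the plunger at least 9 mm back (value of joint plunger above 0.009 m and z of stud in the frame of rail below 0.035 m and angle between the x axis of stud and the x axis of rail, either way round below 0.4 rad), for 0.1 s.
At the end, for the whole second after the job is handed in: The stud stands in the slot with its collar on the rail (within 3 mm in height, 4 mm of the slot's middle line, leaning less than 0.12 rad), its head crosswise to the slot within 0.3 rad, seated against the lock insert by the plunger, which is held 2 to 8.5 mm back; the stud is at rest (angle between the x axis of stud and the y axis of rail, either way round below 0.3 rad and z of stud in the frame of rail between 0.027 and 0.033 m and y of stud in the frame of rail between -0.004 and 0.004 m and value of joint plunger between 0.002 and 0.0085 m and angle between stud's own z axis and vertical below 0.12 rad and linear speed of stud below 0.02 m/s); the robot touches nothing.
It fails at once if the plunger is driven towards its hard end, beyond 17 mm (value of joint plunger above 0.017 m).
It fails at once if the stud and the rail are pressed together with more than 60 N (contact force between stud and rail above 60 N).
It fails at once if the flux tin is moved (distance of flux_tin_mid from where it was at the start of the episode above 0.02 m).
It fails at once if the coil is moved (distance of toroid_mid from where it was at the start of the episode above 0.02 m).
It also fails if it takes over 67 s, if anything falls off the work surface, if the arm or the gripper's body presses on something with over 40 N, if the wrist force passes 120 N, or if a joint passes its speed limit or range.

### The arm

A 6-joint arm with a two-finger parallel gripper is mounted at the origin on a cart in front of the work surface, level with it; the furniture and walls round the work are solid. World frame = base frame: x ahead of the robot, y to its left, z up, the work surface at z = 0. Lengths are in m, angles in rad, forces in N, time in s.
With the tool pointing down it reaches from about 0.275 to 0.875 m from the base axis. Payload 12.5 kg.
Tool frame: the origin (TCP) lies at the very end of the fingers, on their centre line; the grasp point (between the pads) lies 19 mm behind it; x points along the fingers, y is the direction in which the jaws open and shut, and the axes are right-handed (so a half turn about x gives the same grasp; the last joint's range is limited). The gripper opens to 85 mm and grips with 20 to 120 N. Pads are 22 mm wide; open, the fingers measure 114 mm over their backs; the gripper's body (76 mm by 85 mm) begins 54 mm behind the grasp point. The pads swing forward as they close: fully open they stand 13 mm farther back than shut.
Start: joints at [-1.386, 0.351, 1.652, -0, 1.139, -0.085], TCP at [0.147, -0.53, 0.206] pointing down, gripper open.
Joint ranges: [-2.75, 2.75], [-0.79, 2.1], [0.01, 2.65], [-1.57, 4.71], [0.07, 3.14], [-2.87, 2.87]. Speed limits (rad/s): [2.22, 2.22, 2.79, 3.14, 3.14, 3.14].

### API

Orientations are given as a 3x3 rotation matrix whose columns are the frame's x, y, z axes.
In Python, from bench import manip gives the robot as it stands. Calls block until the motion is done:
- manip.move_ptp(position, orientation): joint-space move of the TCP to a pose.
- manip.move_l(position, attitude=None, max_speed=0.15): straight line of the TCP; attitude=None keeps the orientation; max_speed is the mean speed in m/s.
- manip.move_j(angles): joint-space move.
- manip.set_gripper(opening, effort=None): opening from 0.0 (shut) to 1.0 (fully open); effort is the grip in N (None keeps the last); returns when the fingers have stopped.
- manip.dwell(seconds).
- manip.inverse_kinematics(position, orientation): joint angles nearest the present ones, or None.
- manip.grab_frame(name): name is "scene" or "top" or "wrist"; returns (picture, depth): 420x560x3 uint8, red, green, blue; 420x560 float32, m along the optical axis (not along the pixel's ray), 0 where there is no reading.
- manip.get_calibration(name): a dict with "camera_matrix" (3x3 intrinsics, pixels), "R" (3x3) and "t" (3): a world point X has camera coordinates R X + t. Camera axes: x right, y down, z forward; pixel columns grow to the right and rows downward; lengths in m; the calibration is good to about 2 mm. A picture is of the moment at which its call begins: read the wrist's pose just before it. get_calibration takes no time and is no camera call; for the wrist camera it gives the pose at the moment of the call.
A pose or a line that the arm cannot do raises manip.Unreachable and nothing moves.
- manip.sign_off(): hands the job in, once; it reports no verdict.
Trained networks look in the newest picture that a camera, given by its name, has taken for a name from the list of things; names that differ only in an ending like _2 or _b are one class to them, and where a whole thing is asked for, a point or a joint stands for the part that bears it (a point fixed in the world has none). Each returns a list of dicts, best first, with "confidence" (0 to 1); they miss things now and then, are a little off and sometimes report something else, mostly with a low value. They report only what shows in the picture. A call takes as long as a camera call.
- manip.look_for(camera, name): "at" ([x, y, z] in m, in world coordinates, good to about 4 mm: the middle of the surface that is visible of it).
Readings, each from a call of its own:
- manip.current_time(): time.
- manip.current_qpos(): joint angles.
- manip.current_joint_vel(): joint speeds.
- manip.current_joint_torque(): joint torques, N m.
- manip.current_ee_pos(): TCP position.
- manip.current_tcp_rot(): TCP orientation.
- manip.current_force(): force on the tool from outside, world axes, zero at the start.
- manip.current_ft_torque(): the same for the moment, N m.
- manip.current_grip_width(): opening from 0.0 (shut) to 1.0 (fully open).
Only numpy, scipy, OpenCV 4.12 (cv2) and the standard library are available. Lean on these libraries where they do the work, as an engineer would, in place of code of your own. Each camera call takes 0.05 s, during which the arm holds its last target.

## Working session

There is one attempt and no reset: what is moved stays moved. The work goes in short steps, each a Python script; the robot and the scene stay as the last script left them, time stands still between calls to the robot, and variables do not carry over. Pictures are saved under pics/ and viewed, and the job is handed in when it is done.

```bash
ls; mkdir -p pics; cat > h.py <<'E'
import numpy as np, cv2
from bench import manip as m
def shot(cam,fn):
    p,d=m.grab_frame(cam); cv2.imwrite('pics/'+fn,p[:,:,::-1]); return p,d
E
python3 - <<'E'
from h import *
for c in ['scene','top','wrist']:
    p,d=shot(c,c+'0.png'); np.save('d_'+c+'.npy',d)
    for n in ['stud_grip','stud','stand','rail','plunger','flux_tin_mid','toroid_mid']:
        try:
            print(c,n,[(np.round(r['at'],4).tolist(),round(r['confidence'],2)) for r in m.look_for(c,n)[:2]])
        except Exception as e: print(c,n,repr(e))
    k=m.get_calibration(c); np.savez('k_'+c,**k)
    print(k)
print(m.current_time(),m.current_tcp_rot(),m.current_force())
E
```

```text
pics
scene stud_grip [([0.4633, -0.2246, 0.049], 0.85)]
scene stud [([0.4619, -0.2278, 0.0487], 0.64)]
scene stand [([0.4579, -0.2156, 0.022], 0.69)]
scene rail [([0.508, 0.0419, 0.0255], 0.91)]
scene plunger []
scene flux_tin_mid [([0.3765, 0.0605, 0.0184], 0.88), ([0.5084, 0.0469, 0.0235], 0.28)]
scene toroid_mid []
{'camera_matrix': array([[546.9448092 ,   0.        , 283.98542315],
       [  0.        , 546.9448092 , 216.58275539],
       [  0.        ,   0.        ,   1.        ]]), 'R': array([[-0.88213137, -0.47062188,  0.01895477],
       [-0.27392393,  0.47987245, -0.83347952],
       [ 0.38315783, -0.7404306 , -0.55222514]]), 't': array([0.44623395, 0.22102394, 0.74747666])}
top stud_grip [([0.465, -0.2266, 0.0637], 0.74)]
top stud [([0.463, -0.2291, 0.0645], 0.59)]
top stand [([0.466, -0.2261, 0.0253], 0.96), ([0.4663, -0.2281, 0.063], 0.62)]
top rail [([0.5162, 0.0146, 0.0312], 0.74), ([0.4655, -0.222, 0.0242], 0.32)]
top plunger [([0.5224, 0.0773, 0.0275], 0.47)]
top flux_tin_mid [([0.3822, 0.0528, 0.017], 0.91)]
top toroid_mid [([0.3816, 0.0544, 0.0196], 0.46), ([0.6486
[... 432 characters left out ...]
 []
wrist stand []
wrist rail []
wrist plunger []
wrist flux_tin_mid []
wrist toroid_mid []
{'camera_matrix': array([[327.98444873,   0.        , 274.76192754],
       [  0.        , 327.98444873, 208.33718233],
       [  0.        ,   0.        ,   1.        ]]), 'R': array([[ 2.65891102e-01, -9.64002817e-01, -7.00629753e-04],
       [-9.30890910e-01, -2.56946897e-01,  2.59654396e-01],
       [-2.50487594e-01, -6.83875837e-02, -9.65701353e-01]]), 't': array([-0.54898697, -0.03468971,  0.37868208])}
1.2 [[ 5.96193188e-06  2.66514140e-01 -9.63831009e-01]
 [ 8.59088328e-05 -9.63831005e-01 -2.66514138e-01]
 [-9.99999996e-01 -8.12126579e-05 -2.86422135e-05]] [-0.09030211 -0.47338042 -0.43931114]
```

View pics/top0.png

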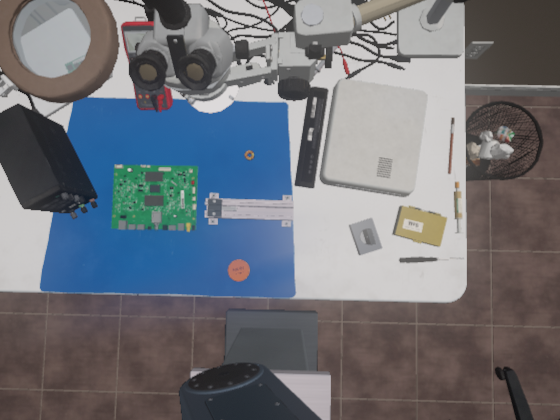

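View pics/scene0.png

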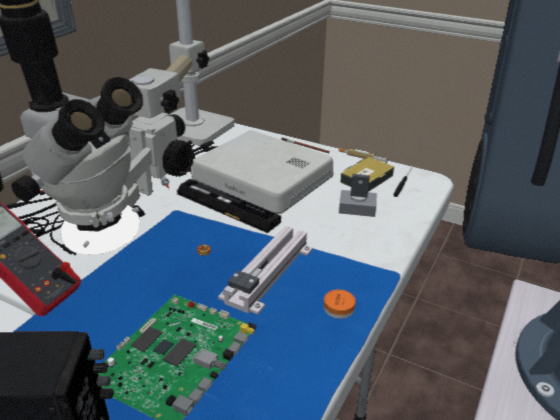

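```bash
python3 - <<'E'
from h import *
p=cv2.imread('pics/top0.png'); d=np.load('d_top.npy');k=dict(np.load('k_top.npz'))
K,R,t=k['camera_matrix'],k['R'],k['t']
v,u=np.mgrid[:420,:560]
C=np.stack([(u-K[0,2])/K[0,0]*d,(v-K[1,2])/K[1,1]*d,d],-1)
W=(C-t)@R; np.save('W.npy',W)
for nm,(r0,r1,c0,c1),zl,zh in [('rail',(185,235,200,298),.026,.034),('stand',(212,262,345,388),.018,.03),('stud',(212,262,345,388),.055,.08),('hous',(185,235,200,298),.036,.06)]:
    w=W[r0:r1,c0:c1].reshape(-1,3); w=w[(w[:,2]>zl)&(w[:,2]<zh)]
    print(nm,len(w)); 
    if len(w)>4:
        (c,s,a)=cv2.minAreaRect((w[:,:2]*1000).astype(np.float32)); print(c,s,a,np.median(w[:,2]),w.mean(0))
a=cv2.resize(p[175:265,190:310],None,fx=6,fy=6,interpolation=cv2.INTER_CUBIC);cv2.imwrite('pics/zr.png',a)
a=cv2.resize(p[205:265,340:400],None,fx=8,fy=8,interpolation=cv2.INTER_CUBIC);cv2.imwrite('pics/zs.png',a)
k=dict(np.load('k_wrist.npz'));print(-k['R'].T@k['t'])
# microscope heights
print('max z over region near rail', np.nanmax(W[60:240,190:300,2]), [ (np.round(W[r,c],3).tolist()) for r,c in [(70,190),(85,295),(100,210),(60,240),(130,310),(130,370),(225,420)]])
E
```

```text
rail 1121
(519.1388549804688, 31.889259338378906) (199.873291015625, 44.20746612548828) 89.58815002441406 0.02949354851025998 [0.51866198 0.02091    0.02952798]
stand 597
(463.4418640136719, -232.96629333496094) (72.04193115234375, 52.753177642822266) 18.931800842285156 0.023907001087652053 [ 0.46352191 -0.23116825  0.02399006]
stud 114
(463.01898193359375, -232.7069091796875) (33.52135467529297, 12.362929344177246) 17.949413299560547 0.07397958979817265 [ 0.46294138 -0.23159591  0.07207251]
hous 247
(520.4080200195312, 107.31829833984375) (38.596458435058594, 29.449295043945312) 2.548902988433838 0.04135521589615544 [0.52023629 0.10738982 0.04143802]
[ 0.20853358 -0.51224124  0.3743165 ]
max z over region near rail 0.9271516273653645 [[0.725, 0.109, 0.292], [0.761, -0.065, 0.142], [0.75, 0.119, 0.076], [0.873, 0.065, 0.005], [0.703, -0.103, 0.019], [0.698, -0.235, 0.048], [0.49, -0.354, 0.022]]
```

View pics/zr.png

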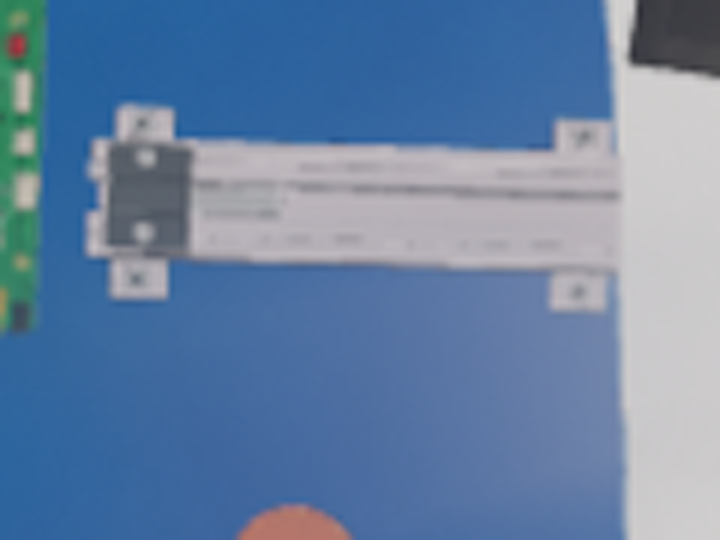

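View pics/zs.png

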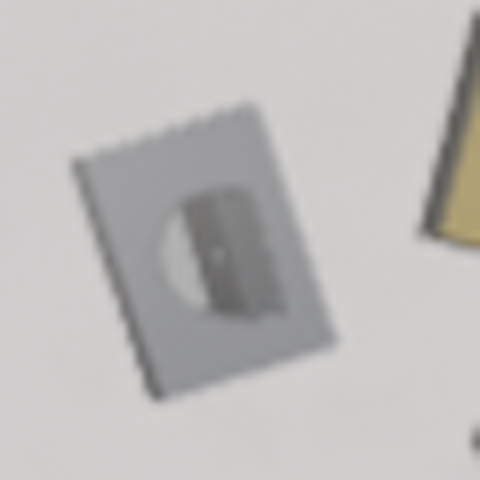

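```bash
cat >> h.py <<'E'
def ori(deg):
    a=np.deg2rad(deg); y=np.array([np.cos(a),np.sin(a),0]); x=np.array([0,0,-1.]); return np.stack([x,y,np.cross(x,y)],1)
def st(): print('t',round(m.current_time(),2),'p',np.round(m.current_ee_pos(),4),'F',np.round(m.current_force(),2),'M',np.round(m.current_ft_torque(),2),'g',round(m.current_grip_width(),3),'q6',round(m.current_qpos()[5],2))
E
python3 - <<'E'
from h import *
for a in [-72,108]: print(a,m.inverse_kinematics([.463,-.2325,.1],ori(a)))
for a in [-180,-90,0,90,180]: print(a,m.inverse_kinematics([.519,-.04,.1],ori(a)),m.inverse_kinematics([.519,.068,.06],ori(a)))
m.move_ptp([.44,-.24,.20],ori(-72)); st()
k=m.get_calibration('wrist'); np.savez('k_w1',**k)
p,d=shot('wrist','w1.png'); np.save('d_w1.npy',d)
for n in ['stud_grip','stand']: print(m.look_for('wrist',n)[:1])
E
```

```text
-72 [-5.55246320e-01  4.33855067e-01  1.82882568e+00 -4.44089210e-16
  8.78911907e-01  7.01390741e-01]
108 [-5.55246320e-01  4.33855067e-01  1.82882568e+00 -4.44089210e-16
  8.78911907e-01 -2.44020191e+00]
-180 None None
-90 [-1.66368927e-01  4.37646080e-01  1.82253183e+00 -4.44089210e-16
  8.81414744e-01  1.40442740e+00] [ 4.13257166e-02  5.06127496e-01  1.83718841e+00 -4.44089210e-16
  7.98276743e-01  1.61212204e+00]
0 [-1.66368927e-01  4.37646080e-01  1.82253183e+00 -4.44089210e-16
  8.81414744e-01 -1.66368927e-01] [ 4.13257166e-02  5.06127496e-01  1.83718841e+00 -4.44089210e-16
  7.98276743e-01  4.13257166e-02]
90 [-1.66368927e-01  4.37646080e-01  1.82253183e+00 -4.44089210e-16
  8.81414744e-01 -1.73716525e+00] [ 4.13257166e-02  5.06127496e-01  1.83718841e+00 -4.44089210e-16
  7.98276743e-01 -1.52947061e+00]
180 None None
t 2.73 p [ 0.4397 -0.2408  0.2   ] F [-0.04 -0.37 -0.28] M [0.02 0.01 0.07] g 0.997 q6 0.66
[{'at': [0.469, -0.2297, 0.0736], 'confidence': 0.72}]
[{'at': [0.4705, -0.2293, 0.0243], 'confidence': 0.82}]
```

View pics/w1.png

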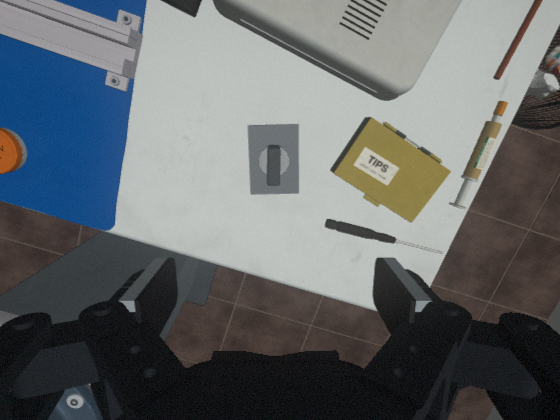

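```bash
cat >> h.py <<'E'
def world(d,k):
    K,R,t=k['camera_matrix'],k['R'],k['t']
    v,u=np.mgrid[:d.shape[0],:d.shape[1]]
    return (np.stack([(u-K[0,2])/K[0,0]*d,(v-K[1,2])/K[1,1]*d,d],-1)-t)@R
def rect(W,box,zl,zh):
    r0,r1,c0,c1=box; w=W[r0:r1,c0:c1].reshape(-1,3); w=w[(w[:,2]>zl)&(w[:,2]<zh)]
    return len(w),np.median(w[:,2]),cv2.minAreaRect((w[:,:2]*1000).astype(np.float32))
E
python3 - <<'E'
from h import *
W=world(np.load('d_w1.npy'),dict(np.load('k_w1.npz')))
print(rect(W,(110,210,235,310),.068,.085)); print(rect(W,(110,210,235,310),.018,.027))
E
```

```text
(489, np.float64(0.0752474833811224), ((461.8601379394531, -230.96343994140625), (33.508949279785156, 10.919015884399414), 17.672574996948242))
(2595, np.float64(0.02444316768646666), ((461.8882751464844, -230.8008575439453), (72.35415649414062, 52.0435905456543), 18.99000358581543))
```

```bash
python3 - <<'E'
from h import *
o=ori(-72.2)
m.move_ptp([.4625,-.2317,.12],o); m.set_gripper(0.6,60)
m.move_l([.4625,-.2317,.044],max_speed=.12); st()
m.set_gripper(0.0,60); st()
m.move_l([.4625,-.2317,.14],max_speed=.12); st()
m.move_ptp([.50,-.07,.16],ori(-0.4)); st()
k=m.get_calibration('wrist'); np.savez('k_w2',**k)
p,d=shot('wrist','w2.png'); np.save('d_w2.npy',d)
E
```

```text
t 4.52 p [ 0.4629 -0.2319  0.0445] F [ 1.2  -0.1  -0.06] M [-0.02  0.02  0.01] g 0.599 q6 0.71
t 4.97 p [ 0.4629 -0.2319  0.0447] F [-0.93  0.89  5.76] M [0.11 0.19 0.  ] g 0.109 q6 0.71
t 5.92 p [ 0.4621 -0.2314  0.1393] F [ 0.26  0.07 -2.82] M [ 0.04 -0.01 -0.03] g 0.117 q6 0.71
t 6.81 p [ 0.4998 -0.0704  0.1595] F [ 0.66 -0.79 -3.33] M [0.   0.   0.01] g 0.111 q6 -0.22
```

View pics/w2.png

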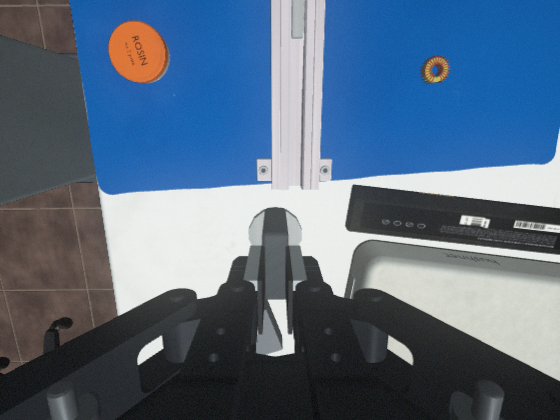

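```bash
python3 - <<'E'
from h import *
d=np.load('d_w2.npy');k=dict(np.load('k_w2.npz'));W=world(d,k)
print(rect(W,(0,185,255,345),.026,.034))
for r in range(20,180,20):
    w=W[r,255:345]; s=(w[:,2]>.026)&(w[:,2]<.034); lo=(w[:,2]<.024)
    x=w[s,0]; i=np.where(s)[0]; g=w[(np.arange(90)>i[0])&(np.arange(90)<i[-1])&lo,0]
    print(r,round(np.median(w[s,1]),4),x.min().round(4),x.max().round(4),'slot',g.min().round(4) if len(g) else None,g.max().round(4) if len(g) else None,w[s,2].mean().round(4), (g.mean() if len(g) else 0).round(4))
# collar
w=W[205:245,245:305].reshape(-1,3); print([ (np.round(W[r,c],4)).tolist() for r,c in [(215,255),(220,252),(215,295),(210,275),(225,275),(240,275)]])
cv2.imwrite('pics/w2z.png',cv2.resize(cv2.imread('pics/w2.png')[0:200,240:360],None,fx=4,fy=3))
E
```

```text
(7352, np.float64(0.03035510488659566), ((517.8093872070312, 13.679931640625), (151.09559631347656, 43.82698059082031), 89.24933624267578))
20 0.0743 0.4967 0.5399 slot 0.5131 0.5244 0.0302 0.5187
40 0.0595 0.4965 0.5394 slot 0.5131 0.5246 0.0302 0.5188
60 0.0442 0.4963 0.539 slot 0.5131 0.5239 0.0305 0.5188
80 0.0285 0.4961 0.5397 slot 0.5132 0.5241 0.0303 0.5186
100 0.0123 0.4959 0.5391 slot 0.5122 0.5235 0.0304 0.5182
120 -0.0043 0.4957 0.5386 slot 0.5123 0.5233 0.0305 0.5179
140 -0.0216 0.4955 0.5381 slot 0.5123 0.5232 0.0303 0.5179
160 -0.0392 0.4952 0.5387 slot 0.5123 0.5231 0.0303 0.518
[[0.4867, -0.059, 0.1395], [0.4851, -0.0608, 0.1436], [0.5192, -0.1004, -0.002], [0.4987, -0.0529, 0.1507], [0.4987, -0.0527, 0.1788], [0.4987, -0.0558, 0.1908]]
```

View pics/w2z.png

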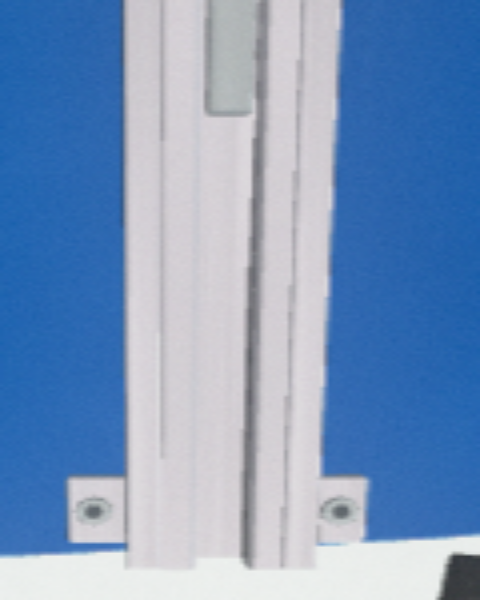

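```bash
python3 - <<'E'
from h import *
d=np.load('d_w2.npy');k=dict(np.load('k_w2.npz'));W=world(d,k)
for r in range(206,246,4):
    w=W[r,235:315]; z=w[:,2]
    b=(z>.10)&(z<.21)
    if b.any(): print(r,235+np.where(b)[0][[0,-1]],np.round(w[b][::6],4)[:, [0,1,2]].tolist())
cv2.imwrite('pics/w2c.png',cv2.resize(cv2.imread('pics/w2.png')[195:315,215:335],None,fx=5,fy=5))
print(np.round([W[40,c] for c in range(280,308,3)],4)); print(np.round([W[r,298] for r in range(20,50,4)],4))
E
```

```text
210 [262 287] [[0.491, -0.0555, 0.1409], [0.4948, -0.0526, 0.1518], [0.4982, -0.0526, 0.152], [0.5015, -0.0527, 0.1518], [0.5052, -0.0553, 0.1422]]
214 [257 292] [[0.488, -0.0579, 0.1412], [0.4917, -0.0568, 0.145], [0.4955, -0.0524, 0.1604], [0.4987, -0.0527, 0.1598], [0.5019, -0.0525, 0.1605], [0.5057, -0.0571, 0.1446]]
218 [253 296] [[0.4858, -0.0594, 0.1441], [0.4894, -0.0591, 0.1453], [0.4936, -0.0526, 0.167], [0.4967, -0.0526, 0.1672], [0.4997, -0.0524, 0.1682], [0.5028, -0.0527, 0.1671], [0.5068, -0.0592, 0.1457], [0.5104, -0.0598, 0.1438]]
222 [251 298] [[0.4844, -0.0623, 0.1427], [0.4881, -0.0616, 0.1453], [0.4927, -0.0539, 0.1698], [0.4958, -0.0527, 0.1737], [0.4987, -0.0522, 0.1753], [0.5017, -0.0526, 0.1743], [0.5056, -0.0618, 0.1449], [0.5092, -0.062, 0.1445]]
226 [249 300] [[0.4832, -0.0648, 0.1426], [0.4869, -0.0639, 0.1454], [0.4905, -0.0637, 0.1461], [0.495, -0.0524, 0.1811], [0.4978, -0.0525, 0.1807], [0.5006, -0.0527, 0.1804], [0.5035, -0.0529, 0.1798], [0.508, -0.0645, 0.1443], [0.5115, -0.0642, 0.1453]]
230 [249 300] [[0.4833, -0.0666, 0.1448], [0.4869, -0.0663, 0
[... 692 characters left out ...]
 0.1445]]
242 [250 299] [[0.4837, -0.0741, 0.1449], [0.4873, -0.0739, 0.1454], [0.4928, -0.0572, 0.1893], [0.4956, -0.0567, 0.1907], [0.4982, -0.0568, 0.1905], [0.5009, -0.0568, 0.1906], [0.5036, -0.0574, 0.1892], [0.5086, -0.0743, 0.1449], [0.5121, -0.074, 0.1459]]
[[0.504  0.0598 0.0293]
 [0.5065 0.0597 0.0295]
 [0.5089 0.0593 0.0313]
 [0.5114 0.0596 0.0297]
 [0.5148 0.0636 0.0113]
 [0.5175 0.0639 0.0098]
 [0.5201 0.0636 0.0107]
 [0.5228 0.0637 0.0104]
 [0.5239 0.0596 0.0292]
 [0.5261 0.0591 0.0314]]
[[0.5188 0.0747 0.0285]
 [0.5187 0.0714 0.0301]
 [0.5188 0.0686 0.0292]
 [0.5188 0.0655 0.0299]
 [0.5188 0.0625 0.0299]
 [0.5201 0.0636 0.0107]
 [0.52   0.0601 0.0124]
 [0.5201 0.0571 0.011 ]]
```

View pics/w2c.png

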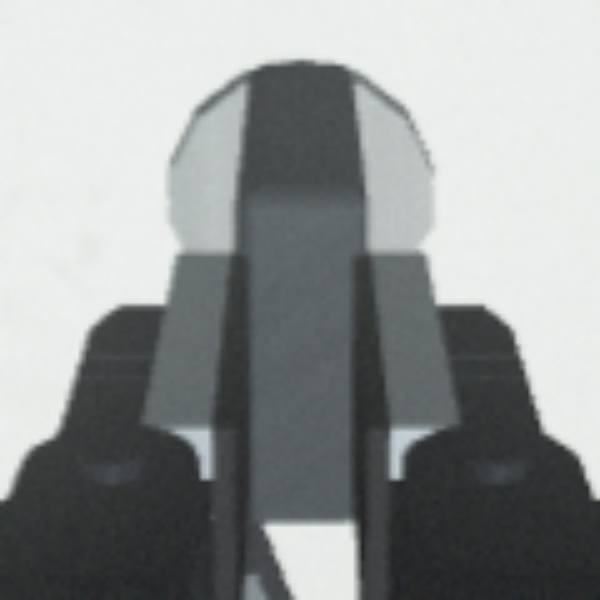

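```bash
python3 - <<'E'
from h import *
o=ori(-0.55); X,Y=.5186,-.038
m.move_ptp([X,Y,.10],o); m.move_l([X,Y,.072],max_speed=.08); m.dwell(.2); st()
f0=m.current_force()
z=.072
while z>.0485:
    z-=.002
    m.move_l([X,Y,z],o,max_speed=.04)
    f=m.current_force()-f0; print(round(z,4),np.round(m.current_ee_pos(),4),np.round(f,1))
    if f[2]>4 or np.hypot(f[0],f[1])>6: break
st()
E
```

```text
t 7.94 p [ 0.5189 -0.0381  0.0725] F [-0.1  -0.55 -1.79] M [-0.05  0.01 -0.04] g 0.113 q6 -0.15
0.07 [ 0.5185 -0.038   0.0699] [-0.2  0.5 -0.5]
0.068 [ 0.5185 -0.038   0.0679] [-0.5 -0.2 -1.5]
0.066 [ 0.5185 -0.038   0.0659] [ 0.  -0.   0.2]
0.064 [ 0.5185 -0.038   0.0639] [ 0.8  0.5 -0.7]
0.062 [ 0.5185 -0.038   0.0619] [-0.3  0.3 -0.9]
0.06 [ 0.5185 -0.038   0.0599] [-0.4  1.  -0.4]
0.058 [ 0.5185 -0.038   0.0579] [ 0.7  1.1 -0.7]
0.056 [ 0.5185 -0.038   0.0559] [-0.6  1.  -0.8]
0.054 [ 0.5185 -0.038   0.0539] [ 0.6  0.5 -1.7]
0.052 [ 0.5185 -0.038   0.0519] [ 0.3  0.3 -0.9]
0.05 [ 0.519  -0.0381  0.0507] [-2.6  1.8  8.7]
t 10.69 p [ 0.519  -0.0381  0.0507] F [-2.72  1.2   6.88] M [-0.01  0.49  0.06] g 0.11 q6 -0.15
```

```bash
cat >> h.py <<'E'
def line(y,x0=.5187): return x0+.0096*(y+.038)
E
python3 - <<'E'
from h import *
m.move_l([.5187,-.038,.0511],ori(-.55),max_speed=.02); m.dwell(.2); st()
for y in [-.015,.01,.03,.045]:
    m.move_l([line(y),y,.0511],max_speed=.05); st()
m.dwell(.2);st()
E
```

```text
t 11.14 p [ 0.5186 -0.038   0.051 ] F [-0.31  0.29 -2.59] M [-0.08  0.    0.02] g 0.109 q6 -0.15
t 11.75 p [ 0.5189 -0.0148  0.0511] F [-0.41 -0.73 -1.7 ] M [-0.01 -0.02  0.05] g 0.109 q6 -0.11
t 12.4 p [0.5192 0.0101 0.0511] F [-0.03  0.2  -2.36] M [ 0.01  0.02 -0.03] g 0.107 q6 -0.06
t 12.95 p [0.5193 0.0302 0.0511] F [-0.06 -0.34 -2.73] M [ 0.04 -0.04 -0.  ] g 0.113 q6 -0.02
t 13.4 p [0.5195 0.0453 0.0511] F [-0.49 -0.02 -2.63] M [-0.   -0.03 -0.02] g 0.106 q6 0.01
t 13.6 p [0.5195 0.0449 0.0511] F [-0.22  0.3  -3.24] M [ 0.03 -0.02  0.02] g 0.112 q6 0.01
```

Free sliding, no lateral load. Now find the plunger by feel in small steps.

```bash
python3 - <<'E'
from h import *
y=.045; D=[]
while y<.0625:
    y+=.001
    m.move_l([line(y),y,.0511],max_speed=.02); m.dwell(.05)
    F=np.mean([m.current_force() for _ in range(5)],0); D.append((m.current_ee_pos()[1],F[1])); print(np.round(m.current_ee_pos(),4),np.round(F,2))
    if -F[1]>6.5: break
st()
E
```

```text
[0.5195 0.046  0.0511] [ 0.66 -0.86 -3.51]
[0.5195 0.047  0.0511] [ 0.24  0.54 -3.4 ]
[0.5195 0.048  0.0511] [ 0.49 -0.48 -2.25]
[0.5195 0.049  0.0511] [-0.33  0.11 -2.1 ]
[0.5196 0.05   0.0511] [-0.69 -0.36 -2.17]
[0.5196 0.051  0.0511] [ 0.26  0.63 -2.6 ]
[0.5196 0.052  0.0511] [ 0.54  0.18 -1.6 ]
[0.5196 0.053  0.0511] [ 0.57  0.36 -2.93]
[0.5196 0.054  0.0511] [ 0.79 -0.39 -3.18]
[0.5196 0.055  0.0511] [-0.6  -0.1  -2.77]
[0.5196 0.056  0.0511] [-0.52 -0.15 -2.76]
[0.5196 0.057  0.0511] [ 0.69  0.38 -3.43]
[0.5196 0.0579 0.0511] [-0.9  -2.99 -1.58]
[0.5197 0.059  0.0511] [-0.36 -2.66 -2.27]
[0.5197 0.06   0.0511] [ 0.62 -2.68 -2.1 ]
[0.5197 0.061  0.0511] [-0.16 -3.82 -0.66]
[0.5197 0.062  0.0511] [ 0.68 -3.57 -1.01]
[0.5197 0.063  0.0511] [ 0.11 -4.38 -0.11]
t 19.0 p [0.5197 0.063  0.0511] F [ 0.11 -4.38 -0.11] M [-1.01  0.09  0.02] g 0.111 q6 0.04
```

```bash
python3 - <<'E'
from h import *
for y in [.0655,.068,.0695,.0705]:
    m.move_l([line(y),y,.0511],max_speed=.02); m.dwell(.1)
    F=np.mean([m.current_force() for _ in range(8)],0); print(np.round(m.current_ee_pos(),4),np.round(F,2))
st()
k=m.get_calibration('wrist'); np.savez('k_w3',**k)
p,d=shot('wrist','w3.png'); np.save('d_w3.npy',d)
shot('top','t3.png');shot('scene','s3.png')
a=cv2.imread('pics/s3.png')[200:330,190:330]; b=cv2.imread('pics/t3.png')[150:250,180:310]
cv2.imwrite('pics/s3z.png',cv2.resize(a,None,fx=4,fy=4))
E
```

```text
[0.5198 0.0653 0.0512] [ 0.03 -5.5  -0.41]
[0.5198 0.0677 0.0512] [-1.07 -6.7  -0.36]
[0.5199 0.0688 0.0513] [ -1.63 -10.71   1.53]
[0.5198 0.07   0.0513] [-0.93 -9.12  1.31]
t 20.45 p [0.5198 0.07   0.0513] F [-0.93 -9.12  1.31] M [-1.92  0.14  0.01] g 0.113 q6 0.06
```

View pics/w3.png

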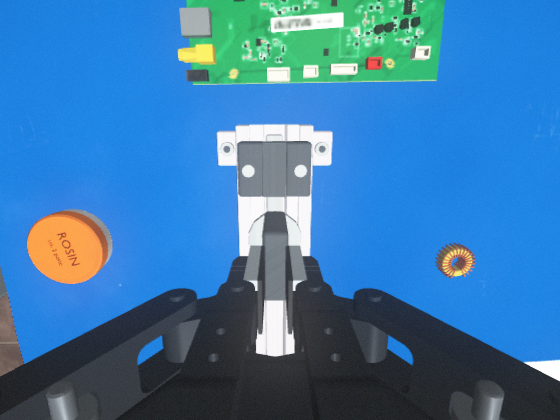

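View pics/s3z.png

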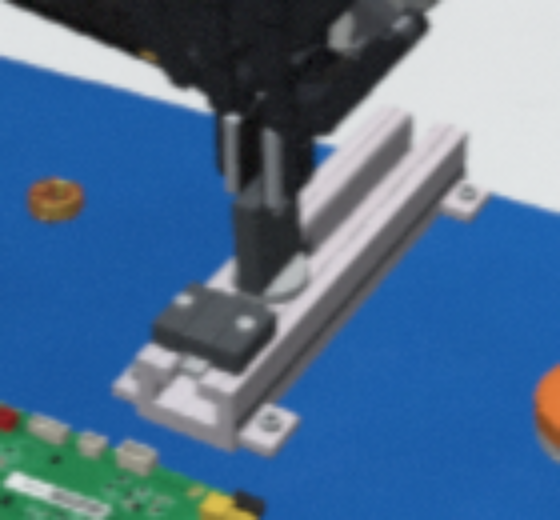

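```bash
python3 - <<'E'
from h import *
d=np.load('d_w3.npy');k=dict(np.load('k_w3.npz'));W=world(d,k)
for r in range(180,250,4): print(r,np.round([W[r,c] for c in (255,275,292)],4).tolist())
E
```

```text
180 [[0.508, 0.1046, 0.0428], [0.5189, 0.1044, 0.0423], [0.5283, 0.1042, 0.0421]]
184 [[0.508, 0.1024, 0.0431], [0.5189, 0.1022, 0.0427], [0.5282, 0.1021, 0.0426]]
188 [[0.5079, 0.1001, 0.0426], [0.5189, 0.0999, 0.0422], [0.5283, 0.0998, 0.0424]]
192 [[0.5078, 0.0976, 0.0415], [0.5189, 0.0977, 0.0423], [0.5283, 0.0976, 0.0422]]
196 [[0.5078, 0.0955, 0.0421], [0.5189, 0.0956, 0.043], [0.5283, 0.0953, 0.0424]]
200 [[0.5069, 0.0902, 0.0296], [0.5188, 0.0902, 0.0302], [0.5289, 0.0902, 0.0304]]
204 [[0.5068, 0.0877, 0.0295], [0.5188, 0.0877, 0.0301], [0.5289, 0.0876, 0.0302]]
208 [[0.5068, 0.0855, 0.0306], [0.5188, 0.0853, 0.0304], [0.5289, 0.0851, 0.0301]]
212 [[0.5067, 0.0829, 0.0301], [0.5188, 0.0857, 0.0405], [0.5289, 0.0827, 0.03]]
216 [[0.5067, 0.0803, 0.0298], [0.5188, 0.0863, 0.0506], [0.5289, 0.0803, 0.0304]]
220 [[0.5069, 0.0793, 0.0346], [0.5188, 0.0863, 0.058], [0.5287, 0.0794, 0.0359]]
224 [[0.507, 0.0775, 0.0367], [0.5188, 0.0868, 0.0661], [0.5287, 0.0768, 0.0354]]
228 [[0.5069, 0.075, 0.0366], [0.5188, 0.0876, 0.0748], [0.5286, 0.0747, 0.0365]]
232 [[0.5069, 0.0727, 0.0373], [0.5188, 0.0872, 0.0791], [0.5286, 0.0726, 0.0376]]
236 [[0.5068, 0.0698, 0.0362], [0.5187, 0.0858, 0.0806], [0.5287, 0.0697, 0.0364]]
240 [[0.5067, 0.0675, 0.0366], [0.5187, 0.084, 0.0808], [0.5286, 0.0674, 0.0371]]
244 [[0.5067, 0.0653, 0.0374], [0.5187, 0.0822, 0.0813], [0.5286, 0.065, 0.0373]]
248 [[0.5098, 0.0812, 0.0834], [0.5187, 0.0798, 0.0802], [0.5262, 0.0812, 0.0836]]
```

```bash
cat >> h.py <<'E'
def rx(deg): return cv2.Rodrigues(np.array([np.deg2rad(deg),0,0]))[0]
def rz(deg): return cv2.Rodrigues(np.array([0,0,np.deg2rad(deg)]))[0]
def favg(n=8): return np.mean([m.current_force() for _ in range(n)],0)
def face(fn):
    k=m.get_calibration('wrist'); p,d=shot('wrist',fn); W=world(d,k)
    w=W[205:236,270:281].reshape(-1,3); w=w[(w[:,2]>.040)&(w[:,2]<.075)]
    s=np.polyfit(w[:,2],w[:,1],1); print('face n',len(w),'pitch deg',np.degrees(np.arctan(s[0])).round(2),'y at z=.03',np.polyval(s,.03).round(4),'axis there',(np.polyval(s,.03)-.017).round(4))
    return W
E
python3 - <<'E'
from h import *
print(np.round(m.current_tcp_rot(),4).tolist())
m.set_gripper(0.0,115); st(); face('w4.png')
for th,y in [(1,.0707),(2,.0712),(3,.0717)]:
    m.move_l([line(y),y,.0511],rx(th)@ori(-.55),max_speed=.01); m.dwell(.1); print(np.round(m.current_ee_pos(),4),np.round(favg(),2))
face('w5.png'); st()
E
```

```text
[[0.0002, 1.0, -0.0093], [-0.0009, -0.0093, -1.0], [-1.0, 0.0002, 0.0009]]
t 20.82 p [0.52   0.0699 0.0515] F [-0.51 -8.88  2.39] M [-1.95  0.22 -0.02] g 0.083 q6 0.06
face n 175 pitch deg 3.29 y at z=.03 0.0849 axis there 0.0679
[0.52   0.0701 0.0514] [-0.76 -8.74  2.11]
[0.5199 0.0707 0.0513] [-0.35 -8.16  0.98]
[0.5199 0.0712 0.0512] [ 0.04 -7.93  0.61]
face n 176 pitch deg 0.38 y at z=.03 0.0873 axis there 0.0703
t 21.97 p [0.5199 0.0712 0.0512] F [-0.64 -7.18 -0.55] M [-1.72  0.12  0.03] g 0.084 q6 -0.02
```

```bash
python3 - <<'E'
from h import *
O=rx(2.7)@ori(-.55); y=.0724
m.move_l([line(y),y,.0512],O,max_speed=.01); m.dwell(.15); st(); print(np.round(favg(),2)); face('w6.png')
off=np.array([0,.0005,0]) # TCP rel to stud axis
A=np.array([line(y),y,.0512])-off
for a in range(10,91,10):
    m.move_l(A+rz(a)@off,rz(a)@O,max_speed=.02); f=favg(4); mm=m.current_ft_torque()
    print(a,round(m.current_time(),2),np.round(m.current_ee_pos(),4),np.round(f,1),np.round(mm,2))
    if abs(mm[2])>1.0 or np.linalg.norm(f)>22: print('stop');break
st()
E
```

```text
t 22.37 p [0.5199 0.0719 0.0513] F [-0.07 -9.05  0.58] M [-1.89  0.11 -0.03] g 0.084 q6 -0.01
[-0.07 -9.05  0.58]
face n 171 pitch deg 0.86 y at z=.03 0.0876 axis there 0.0706
10 22.74 [0.5202 0.0719 0.0513] [ 0.5 -8.3 -0.5] [-1.79 -0.18  0.04]
20 23.07 [0.5205 0.0719 0.0514] [ 2.7 -8.4 -1.5] [-1.78 -0.58 -0.05]
30 23.39 [0.5207 0.0718 0.0514] [ 3.3 -8.3 -2.8] [-1.76 -0.78 -0.  ]
40 23.72 [0.5208 0.0718 0.0515] [ 4.7 -7.4 -2.6] [-1.8  -0.97 -0.02]
50 24.04 [0.5208 0.0717 0.0515] [ 5.2 -7.4 -3. ] [-1.78 -1.02  0.04]
60 24.37 [0.5208 0.0717 0.0516] [ 4.7 -6.7 -2.7] [-1.68 -1.06 -0.03]
70 24.69 [0.5209 0.0717 0.0516] [ 5.5 -6.7 -1.4] [-1.63 -1.09  0.04]
80 25.02 [0.5209 0.0716 0.0517] [ 4.3 -7.4 -1.5] [-1.6  -1.07  0.06]
90 25.34 [0.5209 0.0715 0.0517] [ 4.4 -6.4 -0.9] [-1.58 -1.05  0.03]
t 25.34 p [0.5209 0.0715 0.0517] F [ 4.38 -6.39 -0.92] M [-1.58 -1.05  0.03] g 0.084 q6 -1.52
```

```bash
python3 - <<'E'
from h import *
k=m.get_calibration('wrist'); np.savez('k_w7',**k)
p,d=shot('wrist','w7.png'); np.save('d_w7.npy',d)
shot('scene','s7.png'); print(np.round(m.current_tcp_rot(),3).tolist())
a=cv2.imread('pics/s7.png')[200:330,190:330]; cv2.imwrite('pics/s7z.png',cv2.resize(a,None,fx=4,fy=4))
E
```

```text
[[-0.043, 0.009, 0.999], [-0.001, 1.0, -0.009], [-0.999, -0.001, -0.043]]
```

View pics/w7.png

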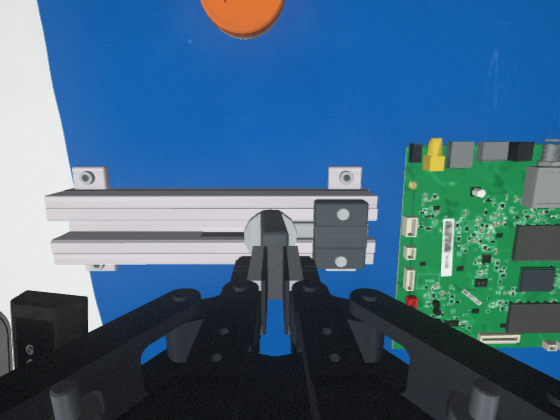

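View pics/s7z.png

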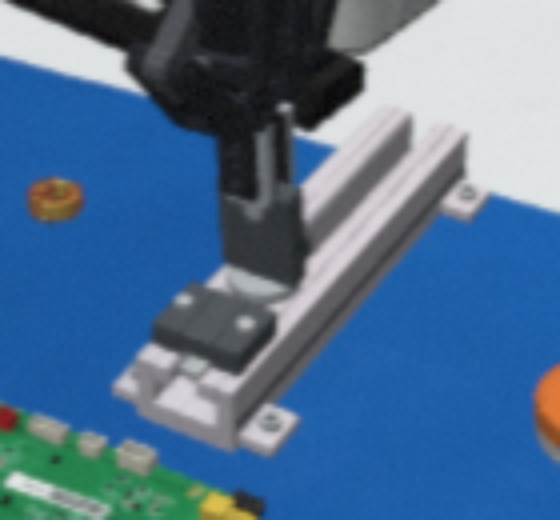

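```bash
python3 - <<'E'
from h import *
p0=m.current_ee_pos(); R0=rz(90)@rx(2.5)@ori(-.55)
x,z=.5202,.0510; y=.0715
print(np.round(favg(),1))
while y>.0600:
    y-=.001
    m.move_l([x,y,z],R0,max_speed=.02); f=favg(6)
    print(round(m.current_time(),2),round(y,4),np.round(m.current_ee_pos(),4),np.round(f,1))
    if f[1]>1.5: break
st()
k=m.get_calibration('wrist'); p,d=shot('wrist','w8.png')
E
```

```text
[ 5.4 -7.3 -1. ]
25.69 0.0705 [0.5216 0.0703 0.0516] [ 2.7 -6.6  1.4]
25.94 0.0695 [0.5215 0.0693 0.0516] [ 3.7 -5.7  1.7]
26.19 0.0685 [0.5215 0.0683 0.0516] [ 3.3 -6.   1.7]
26.44 0.0675 [0.5215 0.0673 0.0516] [ 3.5 -6.1  1.5]
26.69 0.0665 [0.5215 0.0664 0.0515] [ 1.7 -5.9  1.5]
26.94 0.0655 [0.5214 0.0654 0.0515] [ 3.6 -4.7  0.3]
27.19 0.0645 [0.5211 0.0644 0.0514] [ 3.5 -3.6  1.4]
27.44 0.0635 [0.5208 0.0635 0.0513] [ 3.6 -3.1  1.3]
27.69 0.0625 [0.5204 0.0626 0.0511] [ 3.3 -0.6  2.3]
27.94 0.0615 [0.5203 0.0618 0.0511] [3.3 1.  3.5]
28.19 0.0605 [0.5203 0.0609 0.0512] [3.  3.3 4.6]
t 28.19 p [0.5203 0.0609 0.0512] F [3.   3.33 4.59] M [ 0.84 -0.8   0.03] g 0.083 q6 -1.54
```

```bash
python3 - <<'E'
from h import *
p=m.current_ee_pos()
m.move_l([.5205,.0618,.0510],max_speed=.02); m.dwell(.2); st()
m.set_gripper(0.45,20); m.dwell(.3); st()
q=m.current_ee_pos()
k=m.get_calibration('wrist'); shot('wrist','w9.png')
R=m.current_tcp_rot()
m.move_l(q-R[:,0]*.08,max_speed=.08); st()
m.move_l(m.current_ee_pos()+np.array([-.03,0,.05]),ori(89.45),max_speed=.1); st()
k=m.get_calibration('wrist'); np.savez('k_w10',**k); p,d=shot('wrist','w10.png'); np.save('d_w10.npy',d)
p,d=shot('top','t10.png'); np.save('d_t10.npy',d)
p,d=shot('scene','s10.png')
a=cv2.imread('pics/s10.png')[200:330,190:330]; cv2.imwrite('pics/s10z.png',cv2.resize(a,None,fx=4,fy=4))
for n in ['stud_grip','flux_tin_mid','toroid_mid']: print(n,m.look_for('top',n)[:2])
E
```

```text
t 28.69 p [0.5205 0.0618 0.0511] F [2.25 0.37 5.31] M [ 0.3  -0.69  0.  ] g 0.083 q6 -1.53
t 29.4 p [0.5205 0.0618 0.051 ] F [-0.22 -0.33  0.15] M [ 0.04 -0.02  0.03] g 0.451 q6 -1.53
t 30.6 p [0.5236 0.0618 0.1304] F [ 0.07 -0.56 -0.33] M [ 0.01 -0.01 -0.04] g 0.451 q6 -1.53
t 31.33 p [0.4936 0.0618 0.1801] F [-0.51 -0.82  1.15] M [ 0.01  0.01 -0.03] g 0.449 q6 -1.53
stud_grip []
flux_tin_mid [{'at': [0.38, 0.0411, 0.0157], 'confidence': 0.59}]
toroid_mid [{'at': [0.5183, -0.0284, 0.0292], 'confidence': 0.72}, {'at': [0.6474, 0.0397, 0.0073], 'confidence': 0.6}]
```

View pics/w10.png

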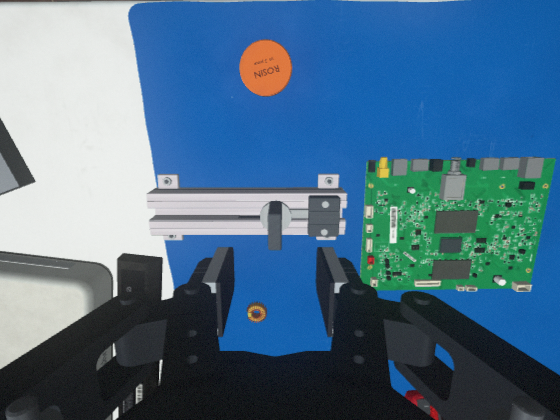

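View pics/s10z.png

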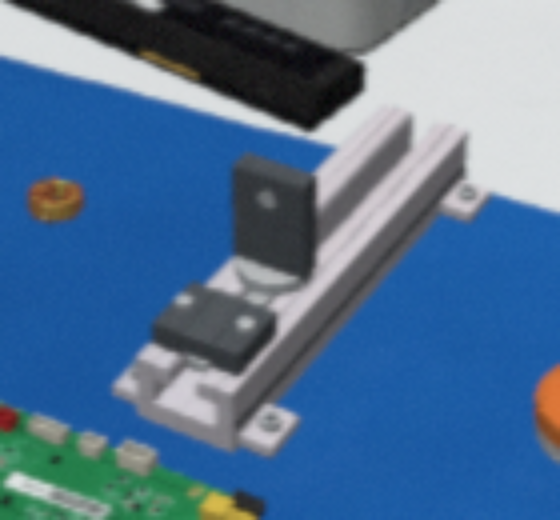

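```bash
python3 - <<'E'
from h import *
W=world(np.load('d_w10.npy'),dict(np.load('k_w10.npz')))
print('top',rect(W,(195,260,255,300),.070,.09)); print('collar',rect(W,(195,230,255,300),.0335,.039))
w=W[195:255,262:290].reshape(-1,3)
t=w[(w[:,2]>.079)]; print('topface z along x', np.polyfit(t[:,0],t[:,2],1),np.polyfit(t[:,1],t[:,2],1))
c=W[195:230,255:300].reshape(-1,3); c=c[(c[:,2]>.033)&(c[:,2]<.04)]; A=np.c_[c[:,:2],np.ones(len(c))]; print('collar plane',np.linalg.lstsq(A,c[:,2],rcond=None)[0],np.median(c[:,2]))
print('hous',rect(W,(190,240,300,345),.039,.048))
E
```

```text
top (554, np.float64(0.08144223530722802), ((519.495361328125, 61.75164794921875), (11.40181827545166, 34.24618148803711), 89.3891372680664))
collar (358, np.float64(0.03669401190021332), ((517.2115478515625, 62.309226989746094), (29.919544219970703, 29.49724006652832), 88.84428405761719))
topface z along x [-1.83844653  1.03716412] [0.42371976 0.06037821]
collar plane [-0.01087674  0.01168377  0.04156245] 0.03669401190021332
hous (1229, np.float64(0.04244888026135023), ((518.0744018554688, 109.73214721679688), (30.2756404876709, 40.10032653808594), 89.91300964355469))
```

```bash
python3 -c "
from h import *
st(); m.sign_off()"
```

```text
t 31.63 p [0.4936 0.0617 0.18  ] F [ 0.86  0.1  -0.35] M [-0.04  0.05  0.08] g 0.452 q6 -1.53
the job is handed in; nothing more can be done
```

The stud is locked in the rail and released, and I handed the job in at about 31.6 s. I don't have the verdict.

**What I did:** I took the stud out of the stand and lowered it into the slot near the free end. I slid it by feel until it had pushed the plunger about 13 mm back; that figure comes from position and force, since the joint itself can't be read. Then I turned it a quarter turn, eased it back until the head met the insert, and let go.

**Last checks (wrist camera and force):**
- **Height and tilt:** the collar's top is at z ≈ 36.7 mm and the bar's top at about 81 mm, so the stud stands with its collar on the rail. The collar plane leans less than 1°.
- **Turn:** the head is crosswise to within about 1°.
- **Position:** it is within about 1–1.5 mm of the slot's middle line. The axis is about 3.4 mm beyond the estimated R, so the plunger should be about 4.4 mm back.
- **Robot:** the gripper is well clear and the force reads about zero.
- **Tin and coil:** I never went near either, and both look unmoved in the pictures.

**What disagreed or went wrong:**
- **Stud tilt:** it pitched about 3° in the grip under the plunger's push. I gripped harder and tilted the tool to set it upright before turning.
- **Side force:** about 3–5 N across the slot showed up during the turn and went away on release.
- **Detector:** in the last overhead picture it put the tin about 12 mm from its first position, which I take to be detector error. It also gave a false best hit for the coil on the rail and found no stud grip. Its second coil hit matched the starting position.

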